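# Click the check cell into its spring-ball holder

## Robot

A 6-joint arm with a two-finger parallel gripper is mounted at the origin on a cart in front of the work surface, level with it; the furniture and walls round the work are solid. World frame = base frame: x ahead of the robot, y to its left, z up, the work surface at z = 0. Lengths are in m, angles in degrees, forces in N, time in s.
With the tool pointing down it reaches from about 0.35 to 0.875 m from the base axis. Payload 4.2 kg.
Tool frame: the origin (TCP) lies on the front face of the gripper's body, between the roots of the fingers; the fingertips stand 70 mm ahead of it and the grasp point (between the pads) lies 51 mm ahead of it; x points along the fingers, y is the direction in which the jaws open and shut, and the axes are right-handed (so a half turn about x gives the same grasp; the last joint's range is limited). The gripper opens to 87 mm and grips with 3 to 60 N. Pads are 19 mm wide; open, the fingers measure 117 mm over their backs; the gripper's body (75 mm by 190 mm) begins 51 mm behind the grasp point.
Start: joints at [-49.584, 22.042, 0.453, 0, -68.411, -14.817], TCP at [0.27, -0.564, 0.292] pointing down, gripper open.
Joint ranges: [-179.83, 179.83], [-69.29, 118.12], [-61.27, 80.66], [-181.25, 117.63], [-171.15, -9.14], [-177.46, 177.46]. Speed limits (degrees/s): [159.86, 159.86, 180, 180, 180, 180].

## Interface

Orientations are given as a 3x3 rotation matrix whose columns are the frame's x, y, z axes.
In Python, from station import r, viewer, spotter gives the robot as it stands.
- The arm moves only by the tool move_arm, never from a script. Its argument "series" is a list that holds one entry, the list of rows, each a list of 7 numbers: the turn, a rotation vector about the world's x, y, z scaled (see below), then the shift along the world's x, y, z scaled (see below), then the opening, from 0 (shut) to 1 (fully open). A call has 1 to 20 rows; each row shifts and turns the pose as measured when the row begins; what a row does not reach is not made up. The controller multiplies each number of a shift by 60 mm and each number of a turn by 8 degrees. A row lasts 1/8 s, in which the tool goes at most 62.5 mm and 10.7 degrees, less where a joint would pass 70% of its speed; a pose out of reach is approached as far as the arm can. A call with a number of a shift or a turn outside -1 to 1 is refused whole. A call with a gripper value outside its range is refused whole. The fingers move at their own pace and stop on an object; the grip force is fixed at half the most. Time passes only in rows, so rows that do not move let the fingers close. It gives the time, the measured TCP pose, the force and the opening at its end, in the units of the state.
- r.sense(): the state, without advancing time (a new reading comes with each control period).
- viewer.capture(name): name is "side" or "top" or "wrist"; returns (picture, depth): 420x560x3 uint8, red, green, blue; 420x560 float32, m along the optical axis (not along the pixel's ray), 0 where there is no reading.
- viewer.camera_params(name): a dict with "mtx" (3x3 intrinsics, pixels), "pose" (4x4, takes a point from camera to world coordinates). Camera axes: x right, y down, z forward; pixel columns grow to the right and rows downward; lengths in m; the calibration is good to about 2 mm. The wrist camera is an equidistant fisheye: a pixel r from the principal point sees the ray r / f radians off the axis. A picture is of the moment at which its call begins: read the wrist's pose just before it. camera_params takes no time and is no camera call; for the wrist camera it gives the pose at the moment of the call.
- r.finish_job(): hands the job in, once; it reports no verdict.
Trained networks look in the newest picture that a camera, given by its name, has taken for a name from the list of things; names that differ only in an ending like _2 or _b are one class to them, and where a whole thing is asked for, a point or a joint stands for the part that bears it (a point fixed in the world has none). Each returns a list of dicts, best first, with "conf" (0 to 1); they miss things now and then, are a little off and sometimes report something else, mostly with a low value. They report only what shows in the picture. A call takes as long as a camera call. They do not tell look-alikes from the thing itself.
- spotter.find_in(camera, name): "centre" ([column, row] in pixels, amid what is visible of it).
- spotter.trace(camera, name): "mask" (420x560 bool, what is visible of it) and "centre" ([column, row] in pixels, amid what is visible of it).
The state is a dict: "time_s": time; "joints": joint angles; "joint_velocities": joint speeds; "effort": joint torques, N m; "tcp_pos": TCP position; "ee_rot": TCP orientation; "wrist_force": force on the tool from outside, world axes, zero at the start; "moment": the same for the moment, N m; "gripper_width": opening from 0.0 (shut) to 1.0 (fully open).
Only numpy, scipy, OpenCV 4.12 (cv2) and the standard library are available. Lean on these libraries where they do the work, as an engineer would, in place of code of your own. Each camera call takes 0.05 s, during which the arm holds its last target.

## Task

Take the slim white cell with the groove round its foot and the black cap, and with the gripper press it upright, cap up, down into the round white holder, past the sprung steel ball, until it clicks and stands fully home; do not let it drop in. Then let go, leaving the wide cell and the brown bottle standing where they are.

Things in the scene. Friction and masses are not known exactly. Their poses are not given: they have to be found in the camera images.
- slim_cell_centre (a point): slim check cell, a loose upright round rod 105 mm tall, 35 to 70 g; origin at its centre, 52.5 mm above its bottom, z up. White body 30 mm in diameter, 72 mm high, with a ring groove (4 mm deep, centred 25 mm up) and a tapered foot (22 mm across at the bottom); on top a ribbed black cap, 28 mm in diameter, 33 mm tall, to grasp from above from any side.
- wide_cell_centre (a point): bystander: a wider, shorter loose cell of the same make, white with a ribbed black cap, 48 mm in diameter, 75 mm tall, no groove, too wide for the holder. Origin at its centre, 37.5 mm above its bottom, z up.
- bottle_centre (a point): bystander: a loose brown bottle with a black cap, 50 mm in diameter, 92 mm tall. Origin at its centre, 46 mm above its bottom, z up.
- holder: cell holder, fixed: a round white socket open to the top on an aluminium foot plate 96 x 84 mm. Origin on the counter under the well's centre, z up. Bore 33 mm in diameter up to z = 48 mm, flaring to 58 mm across at the rim, z = 61 mm. Its -x side has the ball catch's barrel (reaches 50 mm from the axis, top at z = 46 mm).
- holder_floor (a point): centre of the well's floor, 10 mm above the counter. Fully home, the cell's bottom stands on it, its centre 52.5 mm and its top 105 mm above it (54 mm of the cell stands out of the rim), with the ball in the groove.
- ball (a joint): travel in m of the sprung steel ball (16 mm in diameter, 35 mm above the counter, in the bore's wall on the holder's -x side): 0 = fully out, 6 mm into the bore; 0.003 to 0.0045 while the cell's full width passes; back under 0.0015 with a click once the groove is there. Spring 5 N at 0, 1 N more per mm; pressing the cell past takes about 8 to 16 N, more than its weight.
Mind the look-alikes: they are no part of the job. What is shaped like the part that bears slim_cell_centre but blue or orange is not meant.

How it is judged:
By the outcome, as a careful person would: the job done as asked, in the order asked, and still so for the second after the job is handed in, with the robot touching nothing.
It also fails if it takes over 40 s, if anything falls off the work surface, if the arm or the gripper's body presses on something with over 40 N, if the wrist force passes 120 N, or if a joint passes its speed limit or range.

## Working session

There is one attempt and no reset: what is moved stays moved. The work goes in short steps, Python scripts to look and compute and a tool call to move; the robot and the scene stay as the last step left them, time stands still between calls to the robot, and variables do not carry over. Pictures are saved under pics/ and viewed, and the job is handed in when it is done.

Besides the shell and the picture viewer there is one more tool, called by a JSON object that holds its "op" and its "data", one argument or row to a line. move_arm: Moves the arm, as the interface text tells. Its arguments: {"type":"object","properties":{"series":{"type":"array","items":{"type":"array","items":{"type":"array","items":{"type":"number","minimum":-1,"maximum":1}}}}},"required":["series"]}

```bash
mkdir -p pics; cat > look.py <<'E'
import cv2,numpy as np
from station import r,viewer,spotter
def snap(n,f):
    p,d=viewer.capture(n); c=viewer.camera_params(n)
    cv2.imwrite('pics/%s.png'%f,cv2.cvtColor(p,cv2.COLOR_RGB2BGR))
    np.savez('pics/%s.npz'%f,p=p,d=d,K=c['mtx'],T=c['pose'])
    return p,d,np.array(c['mtx']),np.array(c['pose'])
def cloud(d,K,T):
    v,u=np.mgrid[:d.shape[0],:d.shape[1]]
    P=np.stack([(u-K[0,2])/K[0,0]*d,(v-K[1,2])/K[1,1]*d,d],-1)
    W=P@T[:3,:3].T+T[:3,3]; W[d==0]=np.nan
    return W
E
python3 - <<'E'
from look import *
print(r.sense())
for n in('side','top'):
    p,d,K,T=snap(n,n+'0'); W=cloud(d,K,T); print(n,K.tolist(),T.round(3).tolist())
    for o in('slim_cell_centre','wide_cell_centre','bottle_centre','holder','ball'):
        for h in spotter.find_in(n,o)[:4]:
            c=h['centre']; u,v=int(c[0]),int(c[1]); print(o,round(h['conf'],2),np.round(c),W[v,u].round(3))
E
```

```text
{'time_s': 0.0, 'joints': array([-4.95840741e+01,  2.20900637e+01,  3.79440755e-01, -2.95154681e-02,
       -6.84095632e+01, -1.48172218e+01]), 'joint_velocities': array([-0.0044187 , -0.01230898, -0.00525322, -0.07264878, -0.04525804,
       -0.01117458]), 'effort': array([ 6.47096622e-04, -3.90670502e+01,  1.87408501e+01,  4.22000572e+00,
        1.09339622e-02, -1.69898244e-04]), 'tcp_pos': array([ 0.26987772, -0.56323059,  0.2911631 ]), 'ee_rot': array([[-9.95248929e-04, -4.31892871e-01,  9.01924364e-01],
       [ 1.90757258e-03,  9.01922349e-01,  4.31894011e-01],
       [-9.99997685e-01,  2.15032824e-03, -7.37702532e-05]]), 'wrist_force': array([0.40312061, 0.16254216, 0.54884546]), 'moment': array([ 0.05514423,  0.00928434, -0.01396941]), 'gripper_width': 1.0021109783447324}
side [[455.09528625673477, 0.0, 287.293647772547], [0.0, 455.09528625673477, 220.49860591566903], [0.0, 0.0, 1.0]] [[-0.997, 0.063, -0.047, 0.525], [0.075, 0.561, -0.825, 0.922], [-0.026, -0.826, -0.564, 0.652], [0.0, 0.0, 0.0, 1.0]]
slim_cell_centre 0.89 [297. 294.] [0.476 0.302 0.064]
slim_cell_centre 0.77 [265. 304.] [0.536 0.32  0.062]
slim_cell_centre 0.73 [338. 294.] [0.402 0.318 0.07 ]
wide_cell_centre 0.86 [239. 267.] [0.585 0.21  0.059]
bottle_centre 0.85 [305. 233.] [0.441 0.115 0.067]
holder 0.79 [281. 184.] [ 0.479 -0.17   0.032]
holder 0.5 [307. 232.] [0.436 0.113 0.065]
top [[442.89896916868486, 0.0, 281.04872795032077], [0.0, 442.89896916868486, 214.52428555500265], [0.0, 0.0, 1.0]] [[0.015, -0.998, 0.062, 0.435], [-0.999, -0.013, 0.036, 0.059], [-0.035, -0.063, -0.997, 0.918], [0.0, 0.0, 0.0, 1.0]]
slim_cell_centre 0.94 [169. 261.] [0.399 0.294 0.103]
slim_cell_centre 0.58 [177. 224.] [0.468 0.283 0.105]
slim_cell_centre 0.57 [172. 186.] [0.538 0.295 0.104]
wide_cell_centre 0.73 [236. 169.] [0.577 0.178 0.072]
bottle_centre 0.64 [279. 240.] [0.441 0.094 0.09 ]
holder 0.76 [427. 227.] [ 0.472 -0.203  0.01 ]
```

View pics/side0.png

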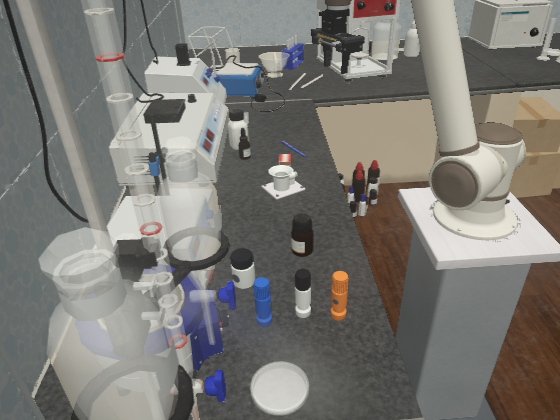

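View pics/top0.png

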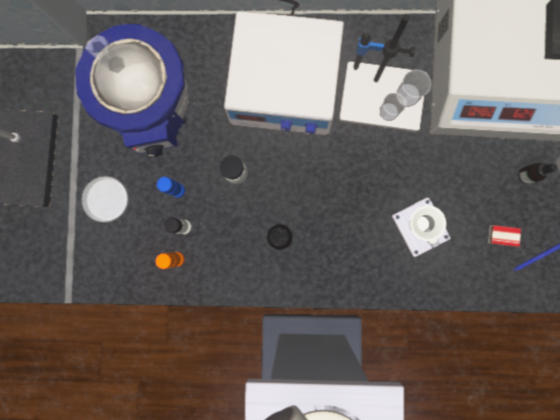

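```bash
python3 - <<'E'
from look import *
from scipy.optimize import least_squares
for n in('top0','side0'):
    z=np.load(f'pics/{n}.npz'); W=cloud(z['d'],z['K'],z['T']); p=z['p']
    x,y,h=W[...,0],W[...,1],W[...,2]
    print(n,'table z',np.nanmedian(h[(abs(x-.47)<.03)&(abs(y-.0)<.05)]))
    for nm,cx,cy,R,zl,zh in(('slim',.468,.285,.03,.09,.12),('blue',.538,.3,.03,.09,.12),('orange',.399,.3,.03,.09,.12),('wide',.577,.185,.035,.06,.09),('bottle',.441,.1,.035,.075,.11),('rim',.472,-.19,.05,.055,.075),('plate',.472,-.19,.07,.004,.02)):
        m=(np.hypot(x-cx,y-cy)<R)&(h>zl)&(h<zh)
        Q=W[m]
        if len(Q)<5: print(nm,len(Q));continue
        print(nm,len(Q),'min',Q.min(0).round(4),'max',Q.max(0).round(4),'mean',Q.mean(0).round(4),'med z',np.median(Q[:,2]).round(4))
        if nm in('rim','slim'):
            vv,uu=np.nonzero(m);print('  px',uu.min(),uu.max(),vv.min(),vv.max())
    m=(np.hypot(x-.472,y+.19)<.07)&(h>.004)&(h<.02)
    (c,s,a)=cv2.minAreaRect(W[m][:,:2].astype(np.float32)*1000);print('plate rect',c,s,a)
t=cv2.imread('pics/top0.png'); cv2.imwrite('pics/hz.png',np.hstack([cv2.resize(t[185:270,380:465],(400,400),interpolation=2),cv2.resize(t[180:265,135:220],(400,400),interpolation=2)]))
E
```

```text
top0 table z -0.00093319706968642
slim 202 min [0.4507 0.2771 0.0902] max [0.479 0.304 0.108] mean [0.4642 0.2896 0.1033] med z 0.1041
  px 165 180 217 232
blue 204 min [0.5263 0.2928 0.0904] max [0.5547 0.3216 0.1075] mean [0.5397 0.3055 0.1028] med z 0.1038
orange 206 min [0.384  0.29   0.0901] max [0.4118 0.3185 0.1084] mean [0.3979 0.3028 0.1031] med z 0.1039
wide 448 min [0.5565 0.164  0.0601] max [0.6024 0.2093 0.0792] mean [0.5784 0.1857 0.0736] med z 0.0741
bottle 402 min [0.4258 0.0716 0.0753] max [0.4674 0.1134 0.0948] mean [0.4457 0.0916 0.0898] med z 0.0907
rim 467 min [ 0.4432 -0.225   0.0551] max [ 0.5088 -0.1597  0.0639] mean [ 0.4764 -0.1939  0.0585] med z 0.0586
  px 411 445 206 240
plate 1070 min [ 0.411  -0.2516  0.004 ] max [ 0.5377 -0.1372  0.0197] mean [ 0.4686 -0.1844  0.0075] med z 0.0072
plate rect (478.49835205078125, -190.142333984375) (112.0001449584961, 83.94366455078125) 27.711576461791992
side0 table z -0.0003413864532207933
slim 210 min [0.4502 0.2805 0.0901] max [0.4782 0.3097 0.1077] mean [0.4645 0.2981 0.1012] med z 0.1033
  px 295 310 269 284
blue 221 min [0.5261 0.2955 0.0904] max [0.5537 0.3246 0.1066] mean [0.54   0.3138 0.1014] med z 0.1037
orange 218 min [0.3826 0.2936 0.0902] max [0.4116 0.3224 0.1071] mean [0.3981 0.3113 0.1011] med z 0.1036
wide 354 min [0.5561 0.1657 0.0603] max [0.601  0.2136 0.0774] mean [0.5787 0.195  0.0721] med z 0.074
bottle 252 min [0.4249 0.0764 0.0752] max [0.4674 0.1165 0.094 ] mean [0.4464 0.1021 0.0873] med z 0.0896
rim 135 min [ 0.4431 -0.2228  0.055 ] max [ 0.5076 -0.1563  0.062 ] mean [ 0.4747 -0.1968  0.0586] med z 0.0591
  px 269 292 165 177
plate 403 min [ 0.4117 -0.2223  0.004 ] max [ 0.5294 -0.1362  0.0198] mean [ 0.4717 -0.1772  0.0088] med z 0.008
plate rect (469.5224304199219, -191.14366149902344) (97.33531188964844, 84.43431091308594) 28.35084342956543
```

View pics/hz.png

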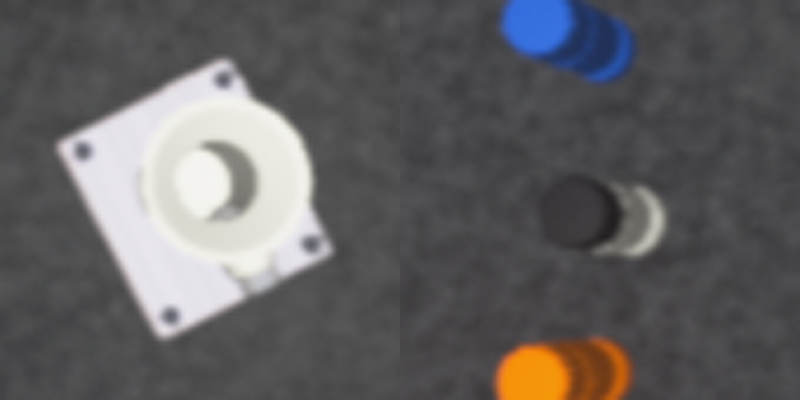

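{"op": "move_arm", "data": {
  "series": [
    [[0,0,-0.8,0.5,0.7,0,1],[0,0,-0.8,0.5,0.7,0,1],[0,0,-0.8,0.5,0.7,0,1],[0,0,-0.8,0.5,0.7,0,1],[0,0,0,0.5,0.7,0,1],[0,0,0,0.5,0.7,0,1],[0,0,0,0.3,0.7,0,1],[0,0,0,0,0.8,0,1],[0,0,0,0,0.8,0,1],[0,0,0,0,0.8,0,1],[0,0,0,0,0.8,0,1],[0,0,0,0,0.8,0,1],[0,0,0,0,0.8,0,1],[0,0,0,0,0.8,0,1]]
  ]
}}

```text
time_s: 2.35
tcp_pos: [0.4725, 0.0839, 0.2943]
ee_rot: [[0.008, 0.021, 1.0], [-0.001, 1.0, -0.021], [-1.0, -0.001, 0.008]]
wrist_force: [0.7, 0.4, -0.5]
gripper_width: 1.001
```

{"op": "move_arm", "data": {
  "series": [
    [[0,0,0.15,0,0.8,0,1],[0,0,0,0,0.8,0,1],[0,0,0,-0.1,0.8,0,1],[0,0.05,0,0,0.6,0,1],[0,0,0,0,0.3,0,1],[0,0,0,0,0,0,1]]
  ]
}}

```text
time_s: 3.1
tcp_pos: [0.4651, 0.2912, 0.2953]
ee_rot: [[0.004, -0.006, 1.0], [0.0, 1.0, 0.006], [-1.0, 0.0, 0.004]]
wrist_force: [-0.4, -0.0, 0.8]
gripper_width: 0.999
```

```bash
python3 - <<'E'
from look import *
s=r.sense();print(s['tcp_pos'],s['ee_rot'],s['joints'])
p,d,K,T=snap('wrist','w1');print(K,T)
for h in spotter.find_in('wrist','slim_cell_centre'):print(h)
E
```

```text
[0.46509638 0.29122514 0.29534196] [[ 3.60883722e-03 -5.83924217e-03  9.99976439e-01]
 [ 4.66311314e-04  9.99982852e-01  5.83759673e-03]
 [-9.99993379e-01  4.45233391e-04  3.61149824e-03]] [  49.04591      14.41660521  -10.24457827    0.15275503  -65.18318633
 -138.77531603]
[[325.1922621    0.         280.74068521]
 [  0.         325.1922621  209.88907604]
 [  0.           0.           1.        ]] [[-5.33192637e-03  9.55675398e-01  2.94374088e-01  3.84375516e-01]
 [ 9.99985735e-01  5.18933020e-03  1.26551597e-03  2.89143532e-01]
 [-3.18181868e-04  2.94376636e-01 -9.55689434e-01  3.87133918e-01]
 [ 0.00000000e+00  0.00000000e+00  0.00000000e+00  1.00000000e+00]]
{'centre': [284.1, 192.1], 'conf': 0.97}
{'centre': [296.1, 260.0], 'conf': 0.86}
{'centre': [296.0, 126.7], 'conf': 0.71}
```

View pics/w1.png

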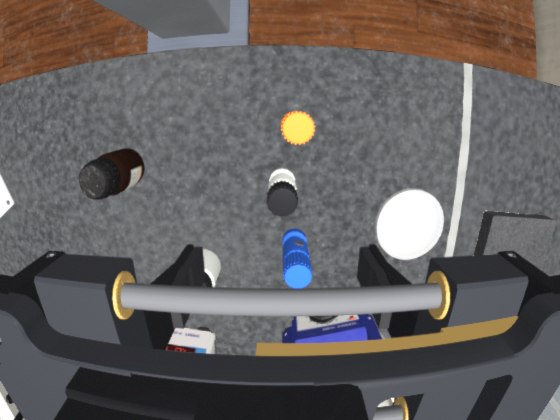

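```bash
cat >> look.py <<'E'
def fcloud(d,K,T):
    v,u=np.mgrid[:d.shape[0],:d.shape[1]]
    a=(u-K[0,2])/K[0,0];b=(v-K[1,2])/K[1,1];th=np.hypot(a,b)+1e-9
    k=np.tan(np.minimum(th,1.5))/th
    P=np.stack([a*k*d,b*k*d,d],-1)
    W=P@T[:3,:3].T+T[:3,3]; W[d==0]=np.nan
    return W
E
python3 - <<'E'
from look import *
z=np.load('pics/w1.npz');W=fcloud(z['d'],z['K'],z['T'])
for nm,cx,cy,zl,zh in(('slim',.4645,.2925,.1,.112),('blue',.54,.307,.1,.112),('orange',.398,.306,.1,.112)):
    Q=W[(np.hypot(W[...,0]-cx,W[...,1]-cy)<.025)&(W[...,2]>zl)&(W[...,2]<zh)]
    print(nm,len(Q),Q.min(0),Q.max(0),(Q.min(0)+Q.max(0))/2,np.median(Q[:,2]))
E
```

```text
slim 729 [0.44961677 0.27599411 0.10012118] [0.47765099 0.30439053 0.1063863 ] [0.46363388 0.29019232 0.10325374] 0.10435399595456385
blue 590 [0.52572098 0.29209989 0.10022508] [0.55409622 0.32117819 0.1064569 ] [0.5399086  0.30663904 0.10334099] 0.10435027285038587
orange 806 [0.38354117 0.28935503 0.10000516] [0.41107591 0.3174143  0.10670005] [0.39730854 0.30338467 0.1033526 ] 0.10450760435807788
```

{"op": "move_arm", "data": {
  "series": [
    [[0,0.02,0.04,-0.02,-0.01,-0.4,1],[0,0,0,0,0,-0.4,1],[0,0,0,0,0,-0.4,1],[0,0,0,0,0,-0.4,1],[0,0,0,0,0,-0.4,1],[0,0,0,0,0,-0.3,1],[0,0,0,0,0,-0.3,1],[0,0,0,0,0,0,1]]
  ]
}}

```text
time_s: 4.2
tcp_pos: [0.4653, 0.2774, 0.1385]
ee_rot: [[0.003, 0.004, 1.0], [0.002, 1.0, -0.004], [-1.0, 0.002, 0.003]]
wrist_force: [0.2, -0.0, 0.3]
gripper_width: 0.997
```

{"op": "move_arm", "data": {
  "series": [
    [[0,0,0,-0.02,0.22,0,1],[0,0,0,0,0,0,1]]
  ]
}}

```text
time_s: 4.45
tcp_pos: [0.4651, 0.2911, 0.1405]
ee_rot: [[0.006, 0.005, 1.0], [0.004, 1.0, -0.005], [-1.0, 0.004, 0.006]]
wrist_force: [-0.3, 0.3, -0.3]
gripper_width: 1.004
```

{"op": "move_arm", "data": {
  "series": [
    [[0,0,0,-0.02,0,-0.03,1],[0,0,0,0,0,0,0],[0,0,0,0,0,0,0],[0,0,0,0,0,0,0],[0,0,0,0,0,0,0],[0,0,0,0,0,0,0]]
  ]
}}

```text
time_s: 5.2
tcp_pos: [0.464, 0.2916, 0.1398]
ee_rot: [[0.007, 0.004, 1.0], [0.006, 1.0, -0.004], [-1.0, 0.006, 0.007]]
wrist_force: [-0.3, 0.8, -0.7]
gripper_width: 0.515
```

{"op": "move_arm", "data": {
  "series": [
    [[0,0,0,0,0,0,0],[0,0,0,0,0,0,0],[0,0,0,0,0,0,0],[0,0,0,0,0,0,0]]
  ]
}}

```text
time_s: 5.7
tcp_pos: [0.464, 0.2915, 0.1398]
ee_rot: [[0.007, 0.004, 1.0], [0.006, 1.0, -0.004], [-1.0, 0.006, 0.007]]
wrist_force: [-0.1, -0.4, -0.3]
gripper_width: 0.314
```

{"op": "move_arm", "data": {
  "series": [
    [[0,0,0,0,0,0.3,0],[0,0,0,0,0,0.6,0],[0,0,0,0,0,0.6,0],[0,0,0,0,0,0.6,0],[0,0,0,0,-0.5,0,0],[0,0,0,0,-0.8,0,0],[0,0,0,0,-0.8,0,0],[0,0,0,0,-0.8,0,0],[0,0,0,0,-0.8,0,0],[0,0,0,0,-0.8,0,0],[0,0,0,0,-0.8,0,0],[0,0,0,0,-0.8,0,0],[0,0,0,0,-0.8,0,0],[0,0,0,0,-0.8,0,0],[0,0,0,0,0,0,0]]
  ]
}}

```text
time_s: 7.58
tcp_pos: [0.4597, -0.1848, 0.2687]
ee_rot: [[0.007, 0.002, 1.0], [0.005, 1.0, -0.002], [-1.0, 0.005, 0.007]]
wrist_force: [-0.7, -0.6, -0.5]
gripper_width: 0.319
```

```bash
python3 - <<'E'
from look import *
s=r.sense();print(s['tcp_pos'],s['ee_rot'][:,0],s['wrist_force'])
snap('wrist','w2');snap('side','s2')
s=r.sense();print(s['tcp_pos'])
a=cv2.imread('pics/w2.png');b=cv2.imread('pics/s2.png')
cv2.imwrite('pics/s2z.png',cv2.resize(b[60:220,200:360],(600,600),interpolation=2))
for n,f in(('w2',fcloud),('s2',cloud)):
    z=np.load(f'pics/{n}.npz');W=f(z['d'],z['K'],z['T'])
    Q=W[(np.hypot(W[...,0]-.476,W[...,1]+.191)<.045)&(W[...,2]>.055)&(W[...,2]<.075)]
    print(n,len(Q),Q.min(0),Q.max(0),(Q.min(0)+Q.max(0))/2)
    for lo,hi in((.14,.16),(.16,.18),(.18,.197)):
        Q=W[(np.hypot(W[...,0]-.46,W[...,1]+.185)<.03)&(W[...,2]>lo)&(W[...,2]<hi)]
        if len(Q): print(' cell',len(Q),Q.min(0),Q.max(0))
E
```

```text
[ 0.4597409  -0.18484493  0.26865932] [ 0.00728673  0.0050726  -0.99996059] [-0.69039713 -0.56067334 -0.49373936]
[ 0.45985619 -0.18273349  0.26872148]
w2 1306 [ 0.44153165 -0.22552583  0.0550072 ] [ 0.50492265 -0.15794003  0.06267382] [ 0.47322715 -0.19173293  0.05884051]
 cell 381 [ 0.44436093 -0.19885724  0.14006074] [ 0.45933921 -0.16956686  0.15074918]
 cell 436 [ 0.44430028 -0.19918016  0.16095021] [ 0.45776024 -0.16969739  0.17999869]
 cell 512 [ 0.44450899 -0.19897789  0.18002438] [ 0.45717666 -0.16985383  0.19698851]
s2 134 [ 0.44325072 -0.2286288   0.05503324] [ 0.50762211 -0.15472986  0.06339864] [ 0.47543642 -0.19167933  0.05921594]
 cell 70 [ 0.44552526 -0.18402453  0.14043215] [ 0.47254292 -0.16516016  0.15956711]
 cell 80 [ 0.44497101 -0.18565339  0.16037422] [ 0.47406309 -0.16500835  0.1798583 ]
 cell 73 [ 0.44425604 -0.18482105  0.18019933] [ 0.47350149 -0.16434456  0.19670734]
```

View pics/w2.png

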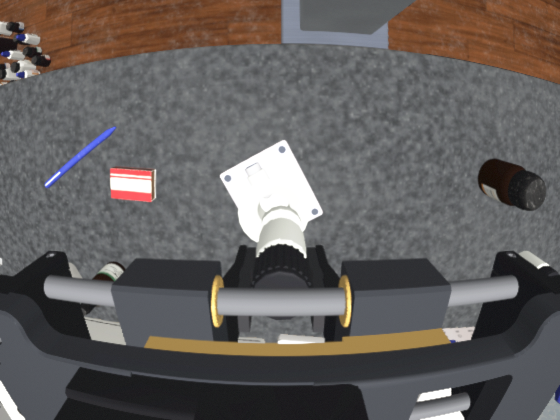

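View pics/s2z.png

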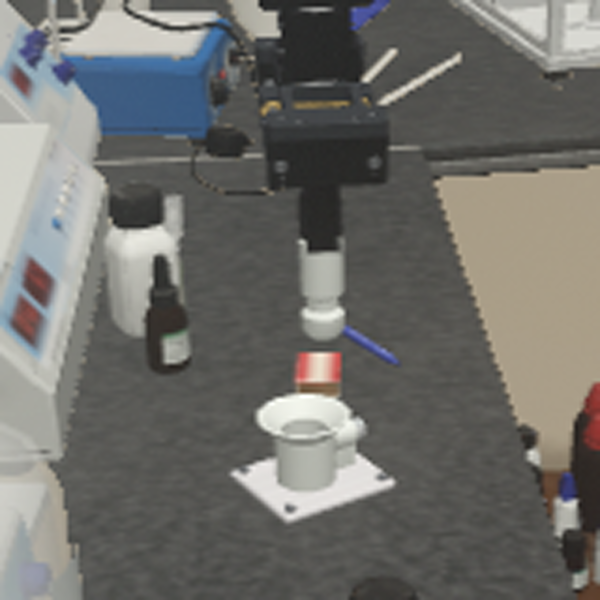

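{"op": "move_arm", "data": {
  "series": [
    [[0,0,0,0.26,-0.13,0,0],[0,0,0,0,0,0,0],[0,0,0,0,0,-0.3,0],[0,0,0,0,0,-0.3,0],[0,0,0,0,0,-0.2,0],[0,0,0,0,0,0,0]]
  ]
}}

```text
time_s: 8.43
tcp_pos: [0.4747, -0.1842, 0.2201]
ee_rot: [[0.007, -0.01, 1.0], [0.007, 1.0, 0.01], [-1.0, 0.007, 0.007]]
wrist_force: [-1.1, 0.5, 0.5]
gripper_width: 0.32
```

```bash
python3 - <<'E'
from look import *
s=r.sense();print(s['tcp_pos'],s['ee_rot'][:,0],s['wrist_force'])
snap('wrist','w3');snap('side','s3')
s=r.sense();print(s['tcp_pos'])
a=cv2.imread('pics/w3.png');b=cv2.imread('pics/s3.png')
cv2.imwrite('pics/s3z.png',np.hstack([cv2.resize(b[100:210,230:340],(400,400),interpolation=2),cv2.resize(a[140:260,220:340],(400,400),interpolation=2)]))
for n,f in(('w3',fcloud),('s3',cloud)):
    z=np.load(f'pics/{n}.npz');W=f(z['d'],z['K'],z['T'])
    Q=W[(np.hypot(W[...,0]-.476,W[...,1]+.191)<.045)&(W[...,2]>.055)&(W[...,2]<.066)]
    print(n,len(Q),Q.min(0),Q.max(0),(Q.min(0)+Q.max(0))/2)
    for lo,hi in((.075,.09),(.105,.12),(.12,.143)):
        Q=W[(np.hypot(W[...,0]-.476,W[...,1]+.192)<.03)&(W[...,2]>lo)&(W[...,2]<hi)]
        if len(Q): print(' cell',len(Q),Q.min(0),Q.max(0))
E
```

```text
[ 0.47468536 -0.18418772  0.22010104] [ 0.00738582  0.00714708 -0.99994718] [-1.05522053  0.52224785  0.54964742]
[ 0.47545991 -0.18457525  0.22121906]
w3 1976 [ 0.44308835 -0.22594579  0.05500212] [ 0.50501624 -0.1589717   0.06345665] [ 0.4740523  -0.19245875  0.05922938]
 cell 64 [ 0.46040462 -0.19899015  0.08472431] [ 0.47239722 -0.17047504  0.08996511]
 cell 136 [ 0.46033845 -0.19943935  0.11243009] [ 0.47259468 -0.17039187  0.11998526]
 cell 612 [ 0.46012166 -0.19964382  0.12005334] [ 0.47315815 -0.17020562  0.14298837]
s3 125 [ 0.44299397 -0.22159522  0.05506415] [ 0.5075628  -0.15386535  0.06330133] [ 0.47527838 -0.18773029  0.05918274]
 cell 22 [ 0.46024772 -0.18185169  0.08122793] [ 0.48766016 -0.16544299  0.08957744]
 cell 43 [ 0.46244223 -0.1794852   0.10538389] [ 0.48915533 -0.16636233  0.11992751]
 cell 91 [ 0.46170228 -0.18642393  0.12035332] [ 0.49098246 -0.16536279  0.14281015]
```

View pics/s3z.png

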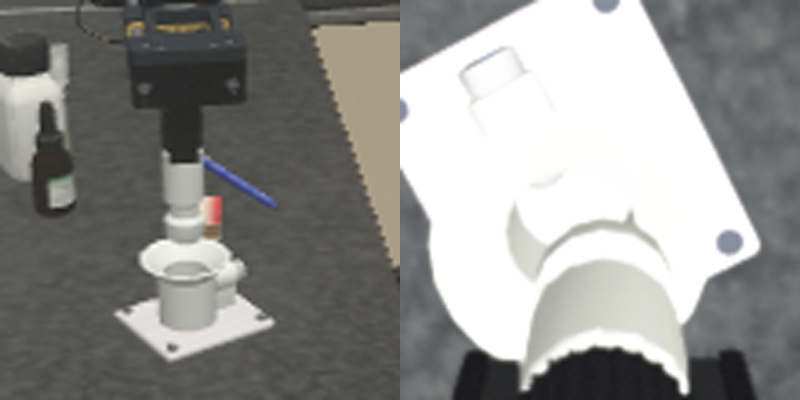

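{"op": "move_arm", "data": {
  "series": [
    [[0,0,0,0,-0.13,0,0],[0,0,0,0,0,0,0]]
  ]
}}

```text
time_s: 8.78
tcp_pos: [0.4761, -0.1929, 0.2225]
ee_rot: [[0.013, -0.01, 1.0], [0.006, 1.0, 0.01], [-1.0, 0.006, 0.013]]
wrist_force: [0.1, 0.4, -0.0]
gripper_width: 0.316
```

{"op": "move_arm", "data": {
  "series": [
    [[0,0.04,0,0,0,-0.15,0],[0,0,0,0,0,-0.15,0]]
  ]
}}

```text
time_s: 9.02
tcp_pos: [0.4765, -0.1933, 0.2045]
ee_rot: [[0.009, -0.009, 1.0], [0.006, 1.0, 0.009], [-1.0, 0.006, 0.009]]
wrist_force: [-0.2, -0.5, -0.1]
gripper_width: 0.312
```

{"op": "move_arm", "data": {
  "series": [
    [[0,0.01,0,-0.02,0.01,-0.12,0],[0,0,0,0,0,-0.1,0],[0,0,0,0,0,-0.1,0]]
  ]
}}

```text
time_s: 9.4
tcp_pos: [0.4747, -0.1925, 0.1829]
ee_rot: [[0.005, -0.009, 1.0], [0.006, 1.0, 0.009], [-1.0, 0.006, 0.005]]
wrist_force: [0.3, 0.7, -0.3]
gripper_width: 0.313
```

```bash
python3 - <<'E'
from look import *
s=r.sense();print(s['tcp_pos'],s['ee_rot'][:,0],s['wrist_force'],s['moment'])
snap('wrist','w4');snap('side','s4')
a=cv2.imread('pics/w4.png');b=cv2.imread('pics/s4.png')
cv2.imwrite('pics/s4z.png',np.hstack([cv2.resize(b[100:210,230:340],(400,400),interpolation=2),cv2.resize(a[140:260,220:340],(400,400),interpolation=2)]))
for n,f in(('w4',fcloud),('s4',cloud)):
    z=np.load(f'pics/{n}.npz');W=f(z['d'],z['K'],z['T'])
    for lo,hi in((.055,.066),(.08,.11)):
        Q=W[(np.hypot(W[...,0]-.476,W[...,1]+.192)<.045)&(W[...,2]>lo)&(W[...,2]<hi)]
        if len(Q): print(n,len(Q),Q.min(0),Q.max(0))
E
```

```text
[ 0.47465894 -0.19254179  0.18288857] [ 0.00526516  0.0062556  -0.99996657] [ 0.30708488  0.709334   -0.33245593] [-0.04965315 -0.04662673  0.0330609 ]
w4 2328 [ 0.44142462 -0.2260103   0.05500337] [ 0.48898072 -0.15832728  0.06391401]
w4 814 [ 0.45892277 -0.20757074  0.08001379] [ 0.47123913 -0.17837456  0.10995806]
s4 144 [ 0.442963   -0.22186622  0.05505083] [ 0.50762746 -0.15301476  0.06590102]
s4 109 [ 0.45926768 -0.19728648  0.08038788] [ 0.48930184 -0.17135035  0.10992466]
```

View pics/s4z.png

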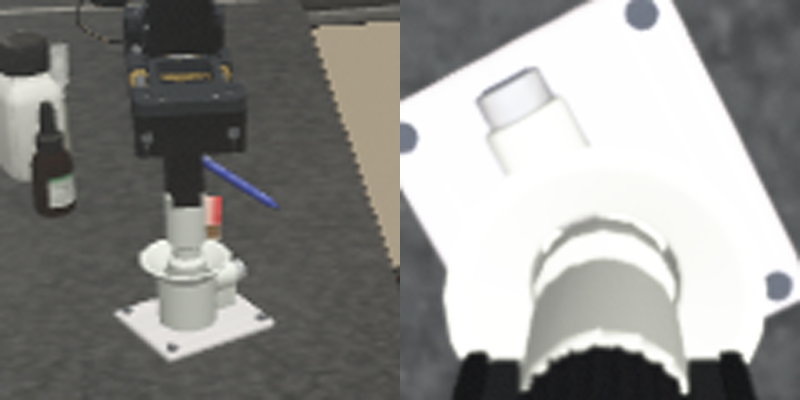

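{"op": "move_arm", "data": {
  "series": [
    [[0,-0.01,0,0.015,0.01,-0.08,0],[0,0,0,0,0,-0.08,0]]
  ]
}}

```text
time_s: 9.75
tcp_pos: [0.4773, -0.1921, 0.1747]
ee_rot: [[0.011, -0.011, 1.0], [0.005, 1.0, 0.011], [-1.0, 0.005, 0.011]]
wrist_force: [-1.2, 2.8, 12.9]
gripper_width: 0.314
```

{"op": "move_arm", "data": {
  "series": [
    [[0,0.03,0,-0.02,0,0,0]]
  ]
}}

```text
time_s: 9.88
tcp_pos: [0.4765, -0.1919, 0.1747]
ee_rot: [[0.008, -0.011, 1.0], [0.005, 1.0, 0.011], [-1.0, 0.005, 0.008]]
wrist_force: [0.8, 0.5, -2.1]
gripper_width: 0.314
```

{"op": "move_arm", "data": {
  "series": [
    [[0,0,0,-0.01,0,-0.08,0]]
  ]
}}

```text
time_s: 10.0
tcp_pos: [0.4773, -0.1922, 0.172]
ee_rot: [[0.011, -0.012, 1.0], [0.004, 1.0, 0.012], [-1.0, 0.004, 0.011]]
wrist_force: [-0.9, 1.3, 13.5]
gripper_width: 0.313
```

{"op": "move_arm", "data": {
  "series": [
    [[0,0.03,0,-0.01,0,-0.1,0],[0,0.02,0,-0.01,0,-0.1,0]]
  ]
}}

```text
time_s: 10.25
tcp_pos: [0.4774, -0.1921, 0.1633]
ee_rot: [[0.008, -0.014, 1.0], [0.003, 1.0, 0.014], [-1.0, 0.002, 0.008]]
wrist_force: [-1.3, 2.4, 8.8]
gripper_width: 0.311
```

{"op": "move_arm", "data": {
  "series": [
    [[0.02,0.01,0,-0.01,0,-0.1,0],[0,0.01,0,0,0,-0.1,0]]
  ]
}}

```text
time_s: 10.5
tcp_pos: [0.477, -0.1921, 0.1526]
ee_rot: [[0.007, -0.015, 1.0], [0.005, 1.0, 0.015], [-1.0, 0.005, 0.007]]
wrist_force: [-1.2, -0.7, 0.4]
gripper_width: 0.317
```

{"op": "move_arm", "data": {
  "series": [
    [[0,0,0,0,0,-0.06,0],[0,0,0,0,0,-0.03,0]]
  ]
}}

```text
time_s: 10.75
tcp_pos: [0.4775, -0.1923, 0.1495]
ee_rot: [[0.007, -0.016, 1.0], [0.003, 1.0, 0.016], [-1.0, 0.003, 0.007]]
wrist_force: [-5.8, 4.7, 20.4]
gripper_width: 0.317
```

```bash
python3 - <<'E'
from look import *
s=r.sense();print(s['tcp_pos'],s['ee_rot'][:,0],s['wrist_force'],s['moment'])
snap('side','s5')
b=cv2.imread('pics/s5.png')
cv2.imwrite('pics/s5z.png',cv2.resize(b[100:210,230:340],(500,500),interpolation=2))
E
```

```text
[ 0.4775301  -0.19230384  0.14954976] [ 0.00702594  0.00335069 -0.9999697 ] [-5.83978116  4.71609874 20.37954991] [1.61393228 1.87679004 0.01608168]
```

View pics/s5z.png

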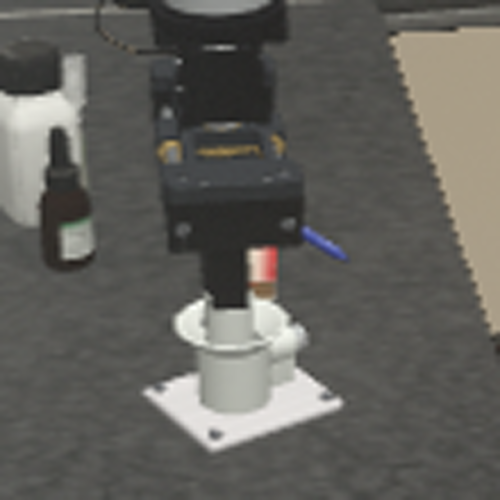

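{"op": "move_arm", "data": {
  "series": [
    [[0,0,0,0,0,0,0],[0,0,0,0,0,0,0.6],[0,0,0,0,0,0,0.8],[0,0,0,0,0,0,0.8],[0,0,0,0,0,0,0.8],[0,0,0,0,0,0,0.8]]
  ]
}}

```text
time_s: 11.55
tcp_pos: [0.4773, -0.1923, 0.1485]
ee_rot: [[0.006, -0.016, 1.0], [0.003, 1.0, 0.016], [-1.0, 0.003, 0.006]]
wrist_force: [-0.2, -0.5, -0.0]
gripper_width: 0.764
```

Open and clear; retreat straight up, then check.

{"op": "move_arm", "data": {
  "series": [
    [[0,0,0,0,0,0.2,0.8],[0,0,0,0,0,0.4,0.8],[0,0,0,0,0,0.6,0.8],[0,0,0,0,0,0.6,0.8],[0,0,0,0,0,0.6,0.8],[0,0,0,0,-0.6,0,0.8],[0,0,0,0,-0.6,0,0.8],[0,0,0,0,-0.6,0,0.8],[0,0,0,0,-0.6,0,0.8],[0,0,0,0,0,0,0.8]]
  ]
}}

```text
time_s: 12.8
tcp_pos: [0.4766, -0.3404, 0.3074]
ee_rot: [[0.017, -0.02, 1.0], [-0.001, 1.0, 0.02], [-1.0, -0.001, 0.017]]
wrist_force: [-0.3, 0.2, 0.6]
gripper_width: 0.797
```

```bash
python3 - <<'E'
from look import *
s=r.sense();print(s['time_s'],s['tcp_pos'],s['wrist_force'])
for n in('side','top'):
    p,d,K,T=snap(n,n+'6'); W=cloud(d,K,T)
    for nm,cx,cy,R,zl,zh in(('slim',.476,-.19,.025,.1,.14),('blue',.538,.3,.03,.09,.12),('orange',.399,.3,.03,.09,.12),('wide',.577,.185,.035,.06,.09),('bottle',.441,.1,.035,.075,.11),):
        Q=W[(np.hypot(W[...,0]-cx,W[...,1]-cy)<R)&(W[...,2]>zl)&(W[...,2]<zh)]
        if len(Q): print(n,nm,len(Q),((Q.min(0)+Q.max(0))/2).round(4),'medz',np.median(Q[:,2]).round(4))
a=cv2.imread('pics/side6.png');b=cv2.imread('pics/top6.png')
cv2.imwrite('pics/z6.png',np.hstack([cv2.resize(a[100:210,230:340],(400,400),interpolation=2),cv2.resize(b[170:280,370:480],(400,400),interpolation=2)]))
E
```

```text
12.8 [ 0.47661816 -0.34038604  0.30743261] [-0.28973033  0.20676306  0.6074647 ]
side slim 88 [ 0.4754 -0.1868  0.1085] medz 0.1111
side blue 223 [0.5399 0.3096 0.0986] medz 0.1038
side orange 218 [0.3972 0.3075 0.0988] medz 0.1034
side wide 355 [0.579  0.1896 0.0689] medz 0.0741
side bottle 256 [0.446  0.0979 0.0845] medz 0.0897
top slim 226 [ 0.4773 -0.1915  0.1085] medz 0.1133
top blue 206 [0.5405 0.3081 0.0994] medz 0.1037
top orange 206 [0.3979 0.3037 0.0994] medz 0.1039
top wide 446 [0.5792 0.1867 0.0693] medz 0.0741
top bottle 402 [0.4467 0.0924 0.0858] medz 0.0906
```

View pics/z6.png

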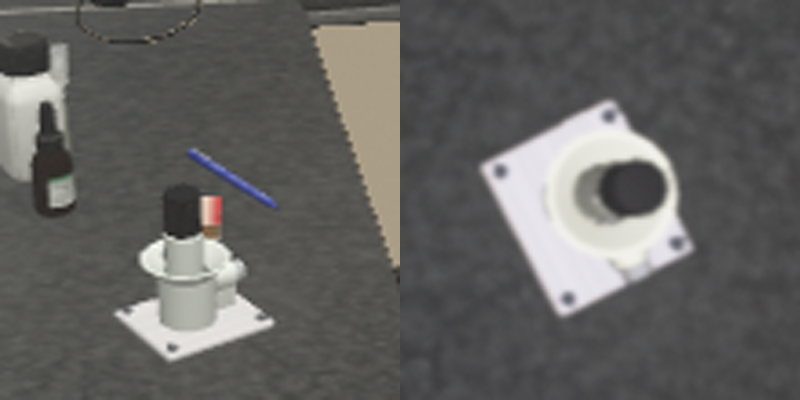

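```bash
python3 - <<'E'
from look import *
o={}
for i in range(6):
    for n in('side','top'):
        d=viewer.capture(n)[1];c=viewer.camera_params(n);W=cloud(d,np.array(c['mtx']),np.array(c['pose']))
        for nm,cx,cy in(('slim',.4765,-.191),('blue',.54,.308),('orange',.398,.304)):
            dz=.01 if nm=='slim' else 0
            Q=W[(np.hypot(W[...,0]-cx,W[...,1]-cy)<.009)&(W[...,2]>.097+dz)]
            t=W[(abs(np.hypot(W[...,0]-cx,W[...,1]-cy)-.09)<.02)&(abs(W[...,2])<.004)]
            o.setdefault((n,nm),[]).append((np.median(Q[:,2]),np.median(t[:,2])))
for k,v in o.items():print(k,np.mean(v,0).round(5),np.std(v,0).round(5))
E
```

```text
('side', 'slim') [ 0.11479 -0.00033] [3.7e-04 3.0e-05]
('side', 'blue') [ 0.10476 -0.00021] [1.4e-04 1.0e-05]
('side', 'orange') [ 0.10464 -0.00032] [8.e-05 2.e-05]
('top', 'slim') [ 0.1139  -0.00104] [1.2e-04 3.0e-05]
('top', 'blue') [ 0.10447 -0.00051] [2.e-04 3.e-05]
('top', 'orange') [ 0.10459 -0.00051] [2.1e-04 3.0e-05]
```

The cap top reads 0.1150 m above the counter in both views, which is exactly the fully home height.

```bash
python3 -c "
from station import r
print(r.finish_job())"
```

```text
the job is handed in; nothing more can be done
None
```

The slim white cell is fully home in the round holder, upright with its cap up. I handed the job in at about 13.5 s of robot time, well under the 40 s limit.

I gripped the cell by its cap, carried it over and pressed it down without letting go. The ball resisted with 9 to 13.5 N and then fell to about zero. The floor stopped the cell at the expected height with about 20 N. I then opened the gripper and withdrew.

**Last checks:**
- **Height:** the cap top stands 115 mm above the counter in both the side and top views, which is the fully home height.
- **Position:** the cell stands in the bore. In the top view it reads about 1 to 2 mm off the estimated axis, which is within the bore's 1.5 mm clearance plus the camera error.
- **Bystanders:** the wide cell, the bottle and the blue and orange look-alikes stand where they were, to within camera noise.
- **Robot:** the gripper is clear of everything.

**Not confirmed directly:**
- **Click:** I never saw the ball itself, so the click is inferred from the force drop and the final height.
- **y readings:** the side and top cameras differ by about 3 to 5 mm in y throughout.
- **Arm drift:** the arm drifted by up to 14 mm in y on two descents. I corrected this before gripping and before inserting.

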